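Hang the chipping hammer back on the welding bench's hook rack

ROBOT

A 7-joint arm with a two-finger parallel gripper is mounted at the origin on the work surface. World frame = base frame: x ahead of the robot, y to its left, z up, the work surface at z = 0. Lengths are in m, angles in rad, forces in N, time in s.
With the tool pointing down it reaches from about 0.425 to 0.925 m from the base axis. Payload 6.8 kg.
Tool frame: the origin (TCP) lies at the very end of the fingers, on their centre line; the grasp point (between the pads) lies 19 mm behind it; z points along the fingers, y is the line along which they close (so a half turn about z gives the same grasp; the last joint's range is limited). The gripper opens to 85 mm and grips with 20 to 120 N. Pads are 22 mm wide; open, the fingers measure 114 mm over their backs; the gripper's body (76 mm by 85 mm) begins 54 mm behind the grasp point. The pads swing forward as they close: fully open they stand 13 mm farther back than shut.
Start: joints at [-1.211, 0.477, 0.022, 1.555, -0.011, 1.109, -0.083], TCP at [0.304, 0.602, 0.231] pointing down, gripper open.
Joint ranges: [-2.96, 2.96], [-0.34, 2.1], [-1.41, 1.46], [0.24, 2.44], [-1.37, 4.51], [0.17, 1.92], [-2.96, 2.96]. Speed limits (rad/s): [2.39, 2.39, 3.14, 3.14, 3.14, 3.14, 3.14].

INTERFACE

Orientations are given as a rotation vector (axis times angle).
In Python, from bench import r gives the robot as it stands.
- The arm moves only by the tool play_rows, never from a script. Its argument "targets" is text: rows parted by semicolons, each of 5 numbers parted by spaces: the closure, from -1 (fully open) to 1 (shut), then the shift along the tool's x, y, z in m, then the turn about the tool's z in rad. In form: gripper dx dy dz spin; .... A call has 1 to 8 rows; each row is the pose to reach, as a shift and turn from the pose commanded when the call began, along the tool's axes at that moment; what a row does not reach only later rows make up. A row lasts 1/12 s, in which the tool goes at most 41.7 mm and 7.16 degrees, less where a joint would pass 70% of its speed; a pose out of reach is approached as far as the arm can. A call with a gripper value outside its range is refused whole. The fingers move at their own pace and stop on an object; "squeeze" is the grip in N (left out, the last holds). Time passes only in rows, so rows that repeat a pose let the fingers close. It gives the time, the measured TCP pose, the force, the opening and the grip force at its end, in the units of the state.
- r.get_obs(): the state, without advancing time (a new reading comes with each control period).
- r.grab_frame(name): name is "side" or "top" or "wrist"; returns the picture (480x640x3 uint8, red, green, blue); there is no depth.
- r.camera_info(name): a dict with "fov_y" (degrees; the focal length in pixels is half the picture's height over the tangent of half this angle, whatever the lens; pixels are square), "cx", "cy" (the principal point, pixels), "position" and "rotation" of the camera in the world. Camera axes: x right, y down, z forward; pixel columns grow to the right and rows downward; lengths in m; the calibration is good to about 2 mm. A picture is of the moment at which its call begins: read the wrist's pose just before it. camera_info takes no time and is no camera call; for the wrist camera it gives the pose at the moment of the call.
- r.hand_in(): hands the job in; it is judged then, once.
The state is a dict: "clock": time; "joints": joint angles; "qvel": joint speeds; "tau": joint torques, N m; "tcp_pos": TCP position; "orientation": TCP orientation; "contact_force": force on the tool from outside, world axes, zero at the start; "moment": the same for the moment, N m; "grip_width": finger opening in m; "gripper_force": force on a finger pad.
Only numpy, scipy, OpenCV 4.12 (cv2) and the standard library are available. Lean on these libraries where they do the work, as an engineer would, in place of code of your own. Each camera call takes 0.05 s, during which the arm holds its last target. There are 200 camera calls.

TASK

Take the red-handled chipping hammer out of its pocket in the tool holder and hang it on the free yellow fork in the middle of the hook rack, handle straight down between the two prongs and head lying square across both of them, behind the upturned tips. Do not knock the ball-peen hammer and the mallet that hang on either side: they must stay hanging in their places. Let go of the hammer at the end.

Things in the scene. Friction and masses are not known exactly. Their poses are not given: they have to be found in the camera images.
- hammer_head (a point): Chipping hammer, red handle, standing in a loose pocket: lift it straight up 85 mm to free it. Point: centre of the steel head; z up the tool, y along the head (110 mm), x across (pinch its flat sides, 26 mm apart, 34 mm long). Head 30 mm high. Below it a shank, 16 mm dia., 60 mm long, then a 26 mm dia. handle ending 215 mm under the point. A loose wire brush, 205 mm tall, stands 150 mm off in +x or -x.
- fork_seat (a point): Seat of the yellow fork: midway between its prongs, level with their tops. z up, x along the prongs to the rack's bar, y along the bar. Prongs: 10 mm round bars, centres at y +-25 mm, from x -50 mm, where tips turn up 15 mm, to the bar (20 mm square, centre x 75 mm, top 10 mm under prong tops). Enter over the tips; hung, the head's centre is 15 mm above the seat. Neighbour forks at y +-130 mm.
- peen: Ball-peen hammer with a wooden handle, hanging on one of the neighbour forks. Origin in the middle of the underside of its head; head 98 mm long along its y, 26 mm in x, 26 mm high; handle hangs 185 mm down.
- mallet: Mallet with a black head with orange faces and dark wooden handle, hanging on the other neighbour fork. Origin in the middle of the underside of its head; head 96 mm long along its y, 34 mm in x, 34 mm high; handle hangs 185 mm down.
There are look-alikes about, which are no part of the job. What is shaped like the peen but blue or purple is not meant.

How it is judged:
By the outcome, as a careful person would: the job done as asked, in the order asked, and still so for the second after the job is handed in, with the robot touching nothing.
It also fails if it takes over 42 s, if anything falls off the work surface, if the arm or the gripper's body presses on something with over 40 N, if the wrist force passes 120 N, or if a joint passes its speed limit or range.

## Working session

There is one attempt and no reset: what is moved stays moved. The work goes in short steps, Python scripts to look and compute and a tool call to move; the robot and the scene stay as the last step left them, time stands still between calls to the robot, and variables do not carry over. Pictures are saved under pics/ and viewed, at most 14 in all, crops included, and the job is handed in when it is done.

Besides the shell and the picture viewer there is one more tool, called as name(argument=value, ...), one argument or row to a line, values as JSON. play_rows: Moves the arm, as the interface text tells. Its arguments: {"type":"object","properties":{"targets":{"type":"string"},"squeeze":{"type":"number"}},"required":["targets"]}

```bash
mkdir -p pics; cat > h.py <<'E'
import numpy as np, cv2
from bench import r
def save(n,f):
    im=r.grab_frame(n); cv2.imwrite(f'pics/{f}.png',im[:,:,::-1]); return im
def cam(n):
    c=r.camera_info(n); f=240/np.tan(np.radians(c['fov_y'])/2)
    return f,c['cx'],c['cy'],np.array(c['position']),np.array(c['rotation'])
def ray(n,u,v,c=None):
    f,cx,cy,p,R=c or cam(n); d=R@np.array([(u-cx)/f,(v-cy)/f,1]); return p,d/np.linalg.norm(d)
def onz(n,u,v,z,c=None):
    p,d=ray(n,u,v,c); return p+d*(z-p[2])/d[2]
def tri(a,b):
    (p,d),(q,e)=a,b
    s=np.linalg.lstsq(np.c_[d,-e],q-p,rcond=None)[0]
    x,y=p+s[0]*d,q+s[1]*e; return (x+y)/2,np.linalg.norm(x-y)
E
python3 - <<'E'
from h import *
for n in('side','top'):
    c=r.camera_info(n); print({k:(np.round(v,3).tolist() if k!='x' else v) for k,v in c.items() if not isinstance(v,str)})
    save(n,n+'0')
o=r.get_obs(); print({k:np.round(v,3).tolist() for k,v in o.items()})
E
```

```text
{'fov_y': 42.539, 'cx': 315.559, 'cy': 237.71, 'position': [0.325, -1.114, 1.09], 'rotation': [-2.181, 0.277, -0.131]}
{'fov_y': 48.369, 'cx': 319.734, 'cy': 238.63, 'position': [0.391, 0.022, 1.477], 'rotation': [-2.145, 2.131, -0.198]}
{'clock': 0.1, 'joints': [-1.211, 0.478, 0.022, 1.556, -0.011, 1.109, -0.083], 'qvel': [-0.001, -0.001, -0.0, -0.002, 0.0, -0.001, -0.0], 'tau': [0.004, -59.776, 1.614, -28.196, 0.013, 0.005, -0.0], 'tcp_pos': [0.304, 0.602, 0.23], 'orientation': [-0.728, -3.056, 0.003], 'contact_force': [-0.248, 0.487, 0.136], 'moment': [0.0, 0.002, 0.027], 'gripper_force': 0.0, 'grip_width': 0.086}
```

View pics/side0.png

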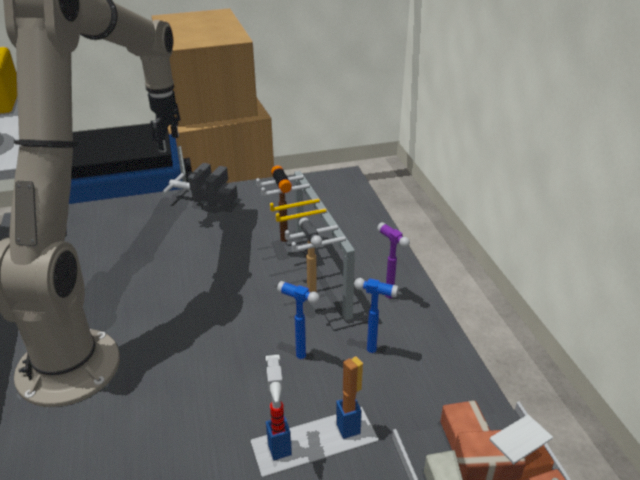

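View pics/top0.png

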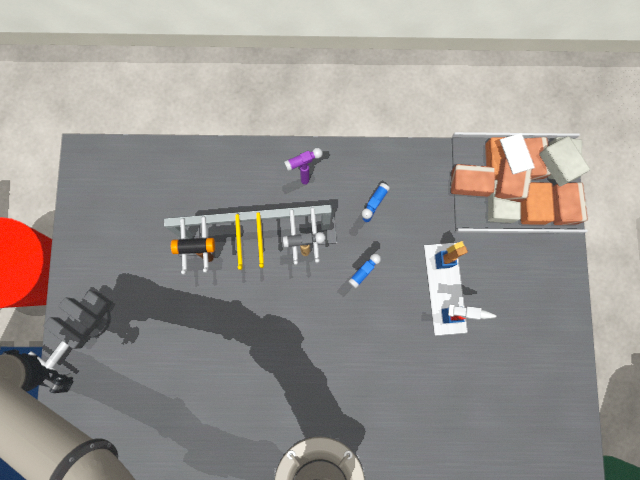

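```bash
sed -i "s/np.array(c\['rotation'\])$/(lambda R: cv2.Rodrigues(R)[0] if R.size==3 else R)(np.array(c['rotation'],float))/" h.py
python3 - <<'E'
import cv2,numpy as np
t=cv2.imread('pics/top0.png');s=cv2.imread('pics/side0.png')
def c(i,x,y,w,h,k): return cv2.resize(i[y:y+h,x:x+w],None,fx=k,fy=k,interpolation=cv2.INTER_CUBIC)
out=np.zeros((600,800,3),np.uint8)
out[:300,:400]=c(t,420,235,80,60*1,5); out[:300,:400]=c(t,425,285,80,60,5)
out[:300,400:]=c(s,240,345,80,60,5)
out[300:,:400]=c(t,160,200,200,150,2)
out[300:,400:]=c(s,250,160,100,75,4)
cv2.imwrite('pics/crop1.png',out)
E
```

```text
(no output)
```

View pics/crop1.png

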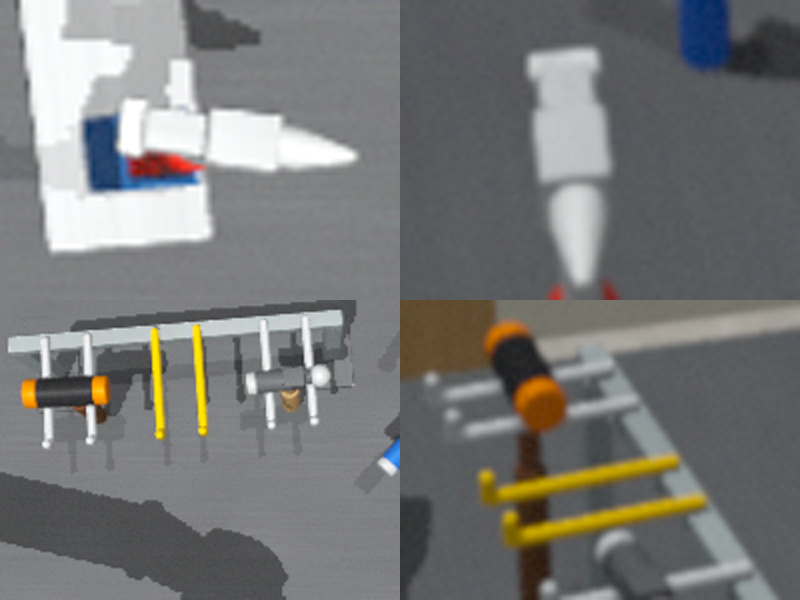

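```bash
python3 - <<'E'
from h import *
P={'cone tip':((496.4,316),(276.6,401.6)),'block topc':((474,312.6),(274.4,372)),'flat end':((450.8,310.5),(272.6,357)),
'tipL':((240,268.5),(271.75,203.8)),'tipR':((261.5,265.5),(277.5,214)),'barL':((237,214),(319.5,200.5)),'barR':((258.5,212),(325.75,210.7))}
for k,(a,b) in P.items():
    x,e=tri(ray('top',*a),ray('side',*b)); print(k,x.round(4),round(e,4))
f,cx,cy,p,R=cam('wrist'); print(f,cx,cy,p,R.round(3)); print(cv2.Rodrigues(np.array(r.get_obs()['orientation']))[0].round(3))
E
```

```text
cone tip [ 0.4268 -0.4073  0.2235] 0.0009
block topc [ 0.4342 -0.3512  0.2369] 0.0002
flat end [ 0.4396 -0.3012  0.223 ] 0.0005
tipL [0.533  0.1899 0.2479] 0.003
tipR [0.5392 0.1406 0.2477] 0.0006
barL [0.6637 0.2039 0.2282] 0.0015
barR [0.6679 0.1529 0.2284] 0.0036
364.24736296800904 317.18717033580697 236.61887854043607 [0.23090725 0.64091398 0.37118868] [[ 0.451  0.847  0.282]
 [ 0.892 -0.427 -0.144]
 [-0.002  0.317 -0.948]]
[[-0.893  0.451 -0.001]
 [ 0.451  0.893 -0.002]
 [-0.    -0.002 -1.   ]]
```

play_rows(
  targets="-1 -0.03 -0.02 -0.02 0.11; -1 -0.06 -0.04 -0.04 0.23; -1 -0.09 -0.06 -0.06 0.35; -1 -0.12 -0.08 -0.08 0.47; -1 -0.15 -0.10 -0.10 0.59; -1 -0.18 -0.12 -0.12 0.71; -1 -0.21 -0.14 -0.14 0.83; -1 -0.24 -0.16 -0.16 0.95",
)

```text
clock: 0.77
tcp_pos: [0.4468, 0.3495, 0.392]
orientation: [-2.052, -2.378, 0.001]
contact_force: [0.8, 1.4, 0.3]
grip_width: 0.0855
gripper_force: 0.0
```

```bash
cat >> h.py <<'E'
def to(x,y,z,yaw):
    o=r.get_obs(); R=cv2.Rodrigues(np.array(o['orientation']))[0]
    cur=np.degrees(np.arctan2(R[1,1],R[0,1])); d=R.T@(np.array([x,y,z])-o['tcp_pos'])
    print('t',round(o['clock'],2),'tcp',np.round(o['tcp_pos'],4),'yaw',round(cur,2),'tiltz',R[:,2].round(3),'F',np.round(o['contact_force'],1),'w',round(o['grip_width'],4))
    print('shift',d.round(4),'len',np.linalg.norm(d).round(3),'spin',round(np.radians((cur-yaw+180)%360-180),3))
E
python3 -c "
from h import *
to(.55,.17,.45,5.8)"
```

```text
t 0.77 tcp [0.4468 0.3495 0.392 ] yaw 8.42 tiltz [-0.001 -0.    -1.   ] F [0.8 1.4 0.3] w 0.0855
shift [-0.1927  0.0758 -0.058 ] len 0.215 spin 0.046
```

play_rows(
  targets="-1 -0.035 0.014 -0.01 0.02; -1 -0.07 0.028 -0.02 0.05; -1 -0.105 0.042 -0.03 0.05; -1 -0.14 0.056 -0.04 0.05; -1 -0.175 0.070 -0.05 0.05; -1 -0.193 0.076 -0.058 0.05; -1 -0.193 0.076 -0.058 0.05",
)

```text
clock: 1.35
tcp_pos: [0.5535, 0.1661, 0.4511]
orientation: [2.113, 2.321, 0.002]
contact_force: [0.9, -0.2, -0.0]
grip_width: 0.0853
gripper_force: 0.0
```

```bash
python3 -c "
from h import *
import pickle
to(.434,-.30,.40,-6.9)
c=cam('wrist'); save('wrist','w1'); pickle.dump(c,open('w1.pkl','wb')); print(c[3])"
```

```text
t 1.35 tcp [0.5535 0.1661 0.4511] yaw 5.37 tiltz [ 0.003 -0.001 -1.   ] F [ 0.9 -0.2 -0. ] w 0.0853
shift [-0.4528 -0.1628  0.0512] len 0.484 spin 0.214
[0.54510048 0.24950259 0.59171416]
```

View pics/w1.png

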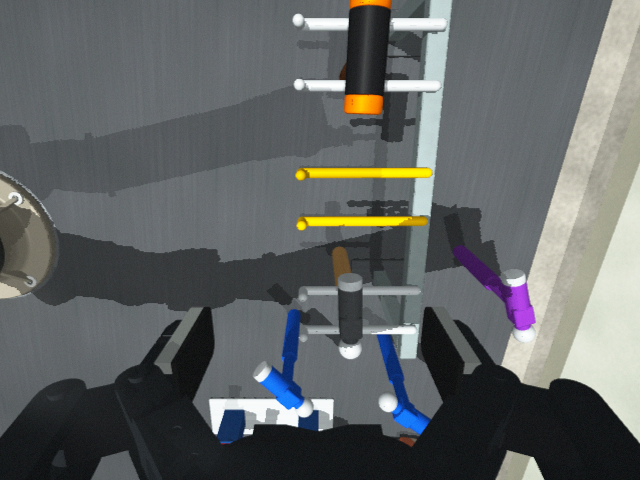

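```bash
cat > fork.py <<'E'
from h import *
def prongs(im,roi):
    x0,y0,x1,y1=roi
    h=cv2.cvtColor(im,cv2.COLOR_RGB2HSV); m=cv2.inRange(h,(20,120,80),(35,255,255)); k=np.zeros_like(m); k[y0:y1,x0:x1]=m[y0:y1,x0:x1]
    cs,_=cv2.findContours(k,0,1); out=[]
    for c in sorted(cs,key=cv2.contourArea)[-2:]:
        (cx,cy),_,_=cv2.minAreaRect(c); vx,vy,_,_=cv2.fitLine(c,2,0,.01,.01).ravel()
        p=c[:,0].astype(float); t=(p-[cx,cy])@[vx,vy]; out.append((np.array([cx,cy]),np.array([vx,vy]),t.min(),t.max(),cv2.contourArea(c)))
    return out
E
python3 - <<'E'
from fork import *
import pickle
c=pickle.load(open('w1.pkl','rb'))
im=cv2.imread('pics/w1.png')[:,:,::-1].copy()
L=lambda n:cv2.imread(f'pics/{n}.png')[:,:,::-1].copy()
ct=cam('top')
for nm,i,cc,roi in(('wrist',L('w1'),c,(250,140,460,250)),('top',L('top0'),ct,(220,200,280,280))):
    for z in (.2225,.2275,.2325):
        q=[]
        for p,v,a,b,ar in prongs(i,roi):
            A,B=onz(nm,*(p+a*v),z,cc)[:2],onz(nm,*(p+b*v),z,cc)[:2]
            if A[0]>B[0]:A,B=B,A
            q.append((A,B)); d=B-A; print(nm,z,A.round(4),B.round(4),'yaw',np.degrees(np.arctan2(d[1],d[0])).round(2),'len',np.linalg.norm(d).round(4),ar)
        d=q[0][1]-q[0][0]; d/=np.linalg.norm(d); m0=(q[0][0]+q[0][1])/2;m1=(q[1][0]+q[1][1])/2
        print('  spacing',abs(np.cross(d,m1-m0)).round(4),'mid',((m0+m1)/2).round(4))
# triangulate tip tops and bar ends wrist<->top
s=cam('side')
for k,w,t,sd in(('tipL',(302,175),(240,268.5),(271.75,203.8)),('tipR',(302,225),(261.5,265.5),(277.5,214))):
    print(k,tri(ray('w',*w,c),ray('top',*t,ct)),tri(ray('w',*w,c),ray('s',*sd,s)))
# bar ends
E
```

```text
wrist 0.2225 [0.5338 0.1381] [0.6715 0.1525] yaw 5.96 len 0.1384 1194.5
wrist 0.2225 [0.529  0.1899] [0.6659 0.2034] yaw 5.63 len 0.1376 1223.0
  spacing 0.0516 mid [0.6   0.171]
wrist 0.2275 [0.534  0.1396] [0.6698 0.1538] yaw 5.96 len 0.1366 1194.5
wrist 0.2275 [0.5292 0.1908] [0.6642 0.2041] yaw 5.63 len 0.1357 1223.0
  spacing 0.0509 mid [0.5993 0.1721]
wrist 0.2325 [0.5342 0.1412] [0.6681 0.1551] yaw 5.96 len 0.1347 1194.5
wrist 0.2325 [0.5294 0.1916] [0.6626 0.2047] yaw 5.63 len 0.1338 1223.0
  spacing 0.0502 mid [0.5986 0.1731]
top 0.2225 [0.5383 0.1427] [0.6711 0.155 ] yaw 5.27 len 0.1334 197.5
top 0.2225 [0.5331 0.1932] [0.6658 0.2056] yaw 5.33 len 0.1332 200.0
  spacing 0.0508 mid [0.6021 0.1741]
top 0.2275 [0.5377 0.1423] [0.67   0.1545] yaw 5.27 len 0.1329 197.5
top 0.2275 [0.5325 0.1925] [0.6647 0.2049] yaw 5.33 len 0.1327 200.0
  spacing 0.0506 mid [0.6012 0.1735]
top 0.2325 [0.5371 0.1418] [0.6689 0.1539] yaw 5.27 len 0.1324 197.5
top 0.2325 [0.532  0.1918] [0.6636 0.2041] yaw 5.33 len 0.1321 200.0
  spacing 0.0504 mid [0.6004 0.1729]
tipL (array([0.53491359, 0.1917952 , 0.23002766]), np.float64(0.002946228437835026)) (array([0.53591614, 0.19374297, 0.24533525]), np.float64(0.0014252618693410472))
tipR (array([0.54034494, 0.14163743, 0.23661212]), np.float64(0.0002756640388618568)) (array([0.54034118, 0.14425697, 0.24525769]), np.float64(0.0004989096408039787))<stdin>:15: DeprecationWarning: Arrays of 2-dimensional vectors are deprecated. Use arrays of 3-dimensional vectors instead. (deprecated in NumPy 2.0)
```

play_rows(
  targets="-1 -0.03 -0.01 0 0; -1 -0.068 -0.022 0 0; -1 -0.106 -0.034 0 0; -1 -0.144 -0.046 0.005 0; -1 -0.182 -0.06 0.01 0; -1 -0.22 -0.072 0.01 0; -1 -0.258 -0.085 0.015 0; -1 -0.296 -0.098 0.02 0",
)

```text
clock: 2.07
tcp_pos: [0.4832, -0.132, 0.4287]
orientation: [-2.1, -2.336, -0.001]
contact_force: [0.2, -0.1, -0.7]
grip_width: 0.085
gripper_force: 0.0
```

play_rows(
  targets="-1 -0.038 -0.012 0 0.03; -1 -0.076 -0.025 0 0.06; -1 -0.114 -0.038 0 0.1; -1 -0.152 -0.050 0.005 0.15; -1 -0.185 -0.062 0.01 0.2; -1 -0.21 -0.07 0.01 0.214; -1 -0.21 -0.07 0.01 0.214; -1 -0.21 -0.07 0.01 0.214",
)

```text
clock: 2.73
tcp_pos: [0.4358, -0.348, 0.4184]
orientation: [-2.341, -2.092, 0.001]
contact_force: [-1.4, -0.2, -0.5]
grip_width: 0.0853
gripper_force: 0.0
```

```bash
python3 -c "
from h import *
import pickle
to(.4335,-.353,.215,-6.9)
c=cam('wrist'); save('wrist','w2'); pickle.dump(c,open('w2.pkl','wb')); print(c[3])"
```

```text
t 2.73 tcp [ 0.4358 -0.348   0.4184] yaw -6.43 tiltz [-0.002  0.001 -1.   ] F [-1.4 -0.2 -0.5] w 0.0853
shift [-0.0053 -0.0013  0.2034] len 0.203 spin 0.008
[ 0.4448868  -0.26501687  0.55919189]
```

View pics/w2.png

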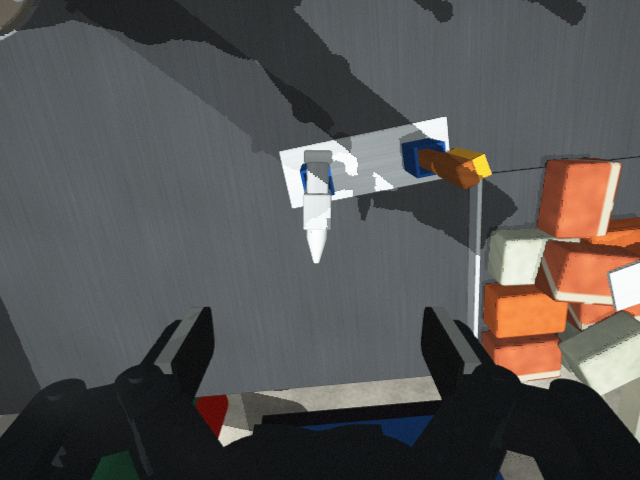

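```bash
python3 - <<'E'
from h import *
import pickle
c=pickle.load(open('w2.pkl','rb')); ct=cam('top'); cs=cam('side')
print(tri(ray('w',316.3,263,c),ray('t',496.4,316,ct)),tri(ray('w',316.3,263,c),ray('s',276.6,401.6,cs)))
im=cv2.imread('pics/w2.png'); g=cv2.cvtColor(im,cv2.COLOR_BGR2GRAY).astype(int)
for v in list(range(150,196,6))+list(range(196,266,3)):
    row=g[v,290:345]; e=np.diff(row); a=e[:28].argmax()+290.5; b=e[28:].argmin()+318.5; print(v,a,b,(a+b)/2)
col=g[140:275,317]; print(col.tolist())
for u,v,z in((317.3,196,.237),(317.3,229,.237),(316.3,263,.222),(318,151,.235)): print(onz('w',u,v,z,c).round(4))
E
```

```text
(array([ 0.42707983, -0.41337043,  0.20314182]), np.float64(0.002392733191657224)) (array([ 0.42698226, -0.40505679,  0.22072206]), np.float64(0.0005474780447895251))
150 311.5 318.5 315.0
156 305.5 321.5 313.5
162 308.5 329.5 319.0
168 306.5 326.5 316.5
174 306.5 326.5 316.5
180 306.5 322.5 314.5
186 306.5 327.5 317.0
192 307.5 327.5 317.5
196 303.5 329.5 316.5
199 290.5 336.5 313.5
202 290.5 330.5 310.5
205 290.5 330.5 310.5
208 303.5 330.5 317.0
211 303.5 330.5 317.0
214 303.5 330.5 317.0
217 303.5 330.5 317.0
220 303.5 326.5 315.0
223 303.5 326.5 315.0
226 303.5 327.5 315.5
229 303.5 325.5 314.5
232 306.5 326.5 316.5
235 306.5 326.5 316.5
238 306.5 326.5 316.5
241 307.5 325.5 316.5
244 308.5 324.5 316.5
247 309.5 323.5 316.5
250 309.5 322.5 316.0
253 310.5 321.5 316.0
256 311.5 320.5 316.0
259 312.5 319.5 316.0
262 313.5 318.5 316.0
265 305.5 330.5 318.0
[82, 82, 81, 198, 230, 236, 238, 238, 240, 239, 143, 123, 134, 139, 139, 136, 135, 137, 133, 135, 133, 122, 101, 104, 109, 107, 107, 107, 107, 108, 105, 108, 106, 104, 107, 108, 198, 206, 225, 227, 227, 228, 228, 227, 228, 228, 226, 226, 227, 227, 227, 227, 227, 158, 127, 207, 230, 234, 235, 234, 233, 234, 235, 234, 233, 234, 234, 233, 232, 232, 232, 232, 233, 231, 232, 232, 239, 238, 249, 249, 249, 249, 248, 248, 248, 248, 248, 248, 247, 239, 254, 254, 254, 254, 254, 254, 254, 253, 253, 252, 252, 252, 252, 252, 252, 252, 252, 252, 251, 251, 251, 250, 250, 250, 250, 251, 250, 250, 249, 248, 248, 245, 241, 131, 98, 97, 100, 101, 98, 95, 98, 96, 97, 97, 99]
[ 0.4363 -0.3338  0.237 ]
[ 0.4329 -0.3646  0.237 ]
[ 0.4273 -0.4046  0.222 ]
[ 0.4414 -0.2947  0.235 ]
```

play_rows(
  targets="-1 -0.002 -0.001 0.03 0.013; -1 -0.002 -0.001 0.065 0.013; -1 -0.002 -0.001 0.1 0.013; -1 -0.002 -0.001 0.135 0.013; -1 -0.002 -0.001 0.165 0.013; -1 -0.002 -0.001 0.185 0.013; -1 -0.002 -0.001 0.19 0.013; -1 -0.002 -0.001 0.19 0.013",
)

```text
clock: 3.45
tcp_pos: [0.4352, -0.3475, 0.228]
orientation: [-2.349, -2.081, 0.001]
contact_force: [0.6, -0.2, 0.3]
grip_width: 0.0853
gripper_force: 0.0
```

```bash
python3 -c "
from h import *
to(.4345,-.350,.203,-7.2)
im=save('wrist','w3');to(.4345,-.350,.203,-7.2)"
```

```text
t 3.45 tcp [ 0.4352 -0.3475  0.228 ] yaw -6.91 tiltz [-0.002  0.002 -1.   ] F [ 0.6 -0.2  0.3] w 0.0853
shift [-0.0026 -0.0003  0.025 ] len 0.025 spin 0.005
t 3.5 tcp [ 0.4357 -0.3487  0.2295] yaw -6.95 tiltz [-0.     0.001 -1.   ] F [0.5 0.5 0.7] w 0.0857
shift [-0.0014 -0.0011  0.0265] len 0.027 spin 0.004
```

View pics/w3.png

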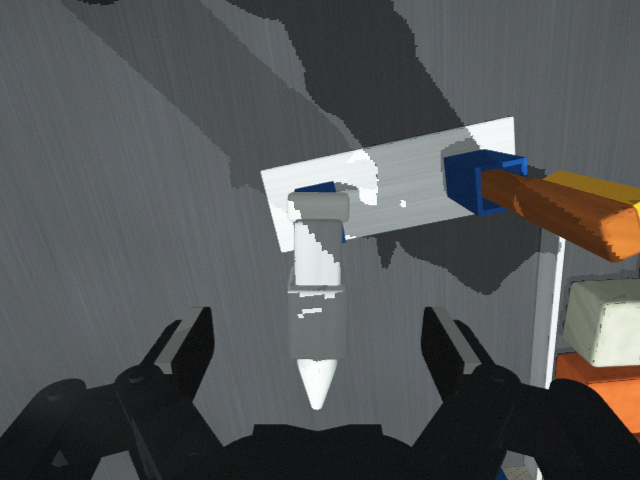

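play_rows(
  targets="-1 -0.001 0 0.012 0.004; -1 -0.001 0 0.022 0.004; -1 -0.001 0 0.026 0.004; 0.2 -0.001 0 0.026 0.004; 1 -0.001 0 0.026 0.004; 1 -0.001 0 0.026 0.004; 1 -0.001 0 0.026 0.004; 1 -0.001 0 0.026 0.004",
  squeeze=80,
)

```text
clock: 4.17
tcp_pos: [0.4347, -0.3514, 0.2037]
orientation: [2.359, 2.074, 0.0]
contact_force: [1.3, -0.3, 13.5]
grip_width: 0.026
gripper_force: 17.6
```

play_rows(
  targets="1 0 0 0 0; 1 0 0 0 0; 1 0 0 0 0",
)

```text
clock: 4.42
tcp_pos: [0.4349, -0.3516, 0.2039]
orientation: [2.358, 2.074, 0.001]
contact_force: [0.2, -0.3, 4.4]
grip_width: 0.0249
gripper_force: 79.6
```

play_rows(
  targets="1 0 0 -0.005 0; 1 0 0 -0.015 0; 1 0 0 -0.03 0; 1 0 0 -0.045 0; 1 0 0 -0.06 0; 1 0 0 -0.075 0; 1 0 0 -0.09 0; 1 0 0 -0.105 0",
)

```text
clock: 5.08
tcp_pos: [0.4338, -0.3507, 0.309]
orientation: [-2.358, -2.074, 0.0]
contact_force: [0.4, 0.5, -3.2]
grip_width: 0.0249
gripper_force: 78.9
```

play_rows(
  targets="1 0 0 -0.02 0; 1 0 0 -0.045 0; 1 0 0 -0.07 0; 1 0 0 -0.095 0; 1 0 0 -0.12 0; 1 0 0 -0.14 0; 1 0 0 -0.15 0; 1 0 0 -0.15 0",
)

```text
clock: 5.75
tcp_pos: [0.4346, -0.3518, 0.4603]
orientation: [2.357, 2.073, 0.002]
contact_force: [-0.4, -0.4, -4.8]
grip_width: 0.0249
gripper_force: 79.0
```

```bash
python3 -c "
from h import *
to(.45,.155,.455,5.6)
w=save('wrist','w4');s=save('side','s4')
cv2.imwrite('pics/c4.png',np.hstack([cv2.resize(w,(400,300)),cv2.resize(s,(400,300))])[:,:,::-1])
to(.45,.155,.455,5.6)"
```

```text
t 5.75 tcp [ 0.4346 -0.3518  0.4603] yaw -7.36 tiltz [ 0.003 -0.001 -1.   ] F [-0.4 -0.4 -4.8] w 0.0249
shift [ 0.5046 -0.0497  0.0047] len 0.507 spin -0.226
t 5.85 tcp [ 0.4341 -0.3508  0.4573] yaw -7.34 tiltz [-0.001  0.001 -1.   ] F [ 0.4  0.3 -4.4] w 0.0249
shift [ 0.5037 -0.0489  0.0027] len 0.506 spin -0.226
```

View pics/c4.png

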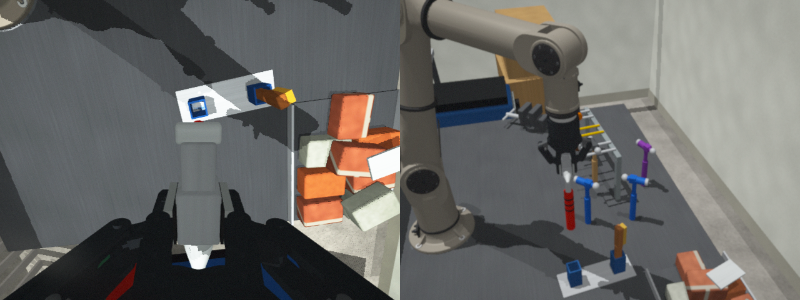

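play_rows(
  targets="1 0.01 0 -0.01 0; 1 0.03 0 -0.02 0; 1 0.06 0.001 -0.022 0; 1 0.095 0.002 -0.022 0; 1 0.13 0.003 -0.022 0; 1 0.167 0.004 -0.022 0; 1 0.205 0.005 -0.022 0; 1 0.243 0.005 -0.022 0",
)

```text
clock: 6.52
tcp_pos: [0.4696, -0.1089, 0.4785]
orientation: [-2.358, -2.074, 0.003]
contact_force: [1.0, 0.7, -4.2]
grip_width: 0.0249
gripper_force: 79.2
```

play_rows(
  targets="1 0.037 -0.007 0 -0.03; 1 0.074 -0.014 0 -0.06; 1 0.11 -0.02 0 -0.09; 1 0.145 -0.027 0 -0.12; 1 0.18 -0.034 0 -0.15; 1 0.21 -0.04 0 -0.18; 1 0.235 -0.045 0 -0.21; 1 0.25 -0.047 0 -0.226",
)

```text
clock: 7.18
tcp_pos: [0.4546, 0.1465, 0.4786]
orientation: [-2.102, -2.332, 0.004]
contact_force: [0.3, 0.6, -3.9]
grip_width: 0.025
gripper_force: 79.2
```

play_rows(
  targets="1 0.005 0 0 0; 1 0.008 0 0 0; 1 0.01 0 0 0; 1 0.01 0 0 0",
)

```text
clock: 7.52
tcp_pos: [0.4553, 0.1516, 0.4803]
orientation: [2.113, 2.324, -0.0]
contact_force: [-0.6, -0.8, -3.9]
grip_width: 0.0248
gripper_force: 79.2
```

```bash
python3 -c "
from h import *
import pickle
w=save('wrist','w5');s=save('side','s5');t=save('top','t5')
to(.46,.16,.48,5.6)
o=np.zeros((600,800,3),np.uint8); o[:300,:400]=cv2.resize(w,(400,300)); o[:300,400:]=cv2.resize(s,(400,300));o[300:,:400]=cv2.resize(t[150:330,120:360],(400,300)); o[300:,400:]=cv2.resize(s[100:250,180:380],(400,300),interpolation=2)
cv2.imwrite('pics/c5.png',o[:,:,::-1])"
```

```text
t 7.67 tcp [0.4551 0.1517 0.4805] yaw 5.48 tiltz [ 0.  0. -1.] F [ 0.8 -0.9 -3.7] w 0.0251
shift [0.0078 0.0056 0.0005] len 0.01 spin -0.002
```

View pics/c5.png

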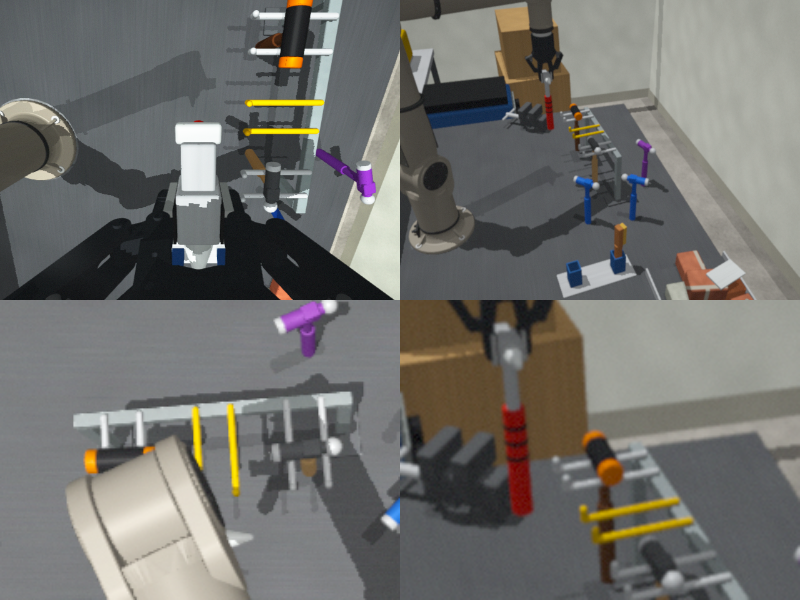

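```bash
python3 - <<'E'
from fork import *
L=lambda n:cv2.imread(f'pics/{n}.png')[:,:,::-1].copy()
w,s=L('w5'),L('s5'); c=cam('wrist'); cs=cam('side')
def red(i,roi):
    x0,y0,x1,y1=roi; h=cv2.cvtColor(i,cv2.COLOR_RGB2HSV); m=cv2.inRange(h,(0,150,60),(6,255,255))|cv2.inRange(h,(174,150,60),(180,255,255))
    k=np.zeros_like(m);k[y0:y1,x0:x1]=m[y0:y1,x0:x1]; v,u=np.nonzero(k); return u,v
u,v=red(w,(270,170,360,215)); print('wrist red',u.min(),u.max(),v.min(),v.max())
zb=.4805+.0185-.215
for uu,vv in((u[v==v.min()].mean(),v.min()-.5),(u.min()-.5,v.max()),(u.max()+.5,v.max())): print('bottom rim',onz('w',uu,vv,zb,c).round(4))
u,v=red(s,(220,130,260,220)); 
top=(u[v<=v.min()+2].mean(),v.min()); bot=(u[v>=v.max()-3].mean(),v.max()); print(top,bot)
def ony(a,y): p,d=ray('s',*a,cs); return p+d*(y-p[1])/d[1]
# side axis line by fit
q=cv2.fitLine(np.c_[u,v].astype(np.float32),2,0,.01,.01).ravel()
A=ony((q[2]+q[0]/q[1]*(top[1]-q[3]),top[1]),.1517);B=ony((q[2]+q[0]/q[1]*(bot[1]-q[3]),bot[1]),.1517);print('side top',A.round(4),'bot',B.round(4))
for z in(.2275,):
  for p,vv,a,b,ar in prongs(w,(360,140,540,230)):
    X=[onz('w',*(p+t*vv),z,c)[:2] for t in(a,b)]; X.sort(key=lambda k:k[0]); d=X[1]-X[0]; print(X[0].round(4),X[1].round(4),np.degrees(np.arctan2(d[1],d[0])).round(2))
E
```

```text
wrist red 310 324 192 194
bottom rim [0.454 0.167 0.284]
bottom rim [0.4463 0.1639 0.284 ]
bottom rim [0.4604 0.1652 0.284 ]
(np.float64(234.55555555555554), np.int64(152)) (np.float64(240.4516129032258), np.int64(207))
side top [0.4525 0.1517 0.4256] bot [0.4524 0.1517 0.2759]
[0.5361 0.1408] [0.67   0.1546] 5.89
[0.5301 0.1921] [0.6652 0.2052] 5.54
```

play_rows(
  targets="1 0.001 0.015 0 -0.003; 1 0.002 0.04 0 -0.003; 1 0.004 0.065 0 -0.003; 1 0.005 0.09 0 -0.003; 1 0.006 0.112 0 -0.003; 1 0.006 0.127 0 -0.003; 1 0.006 0.134 0 -0.003; 1 0.006 0.134 0 -0.003",
)

```text
clock: 8.33
tcp_pos: [0.5886, 0.1716, 0.4795]
orientation: [2.108, 2.329, -0.002]
contact_force: [-0.6, -0.4, -3.9]
grip_width: 0.0245
gripper_force: 79.8
```

play_rows(
  targets="1 0 0 0 0; 1 0 0 0 0",
)

```text
clock: 8.5
tcp_pos: [0.5869, 0.1718, 0.4807]
orientation: [-2.106, -2.33, -0.0]
contact_force: [0.3, -0.1, -4.2]
grip_width: 0.0248
gripper_force: 79.8
```

```bash
python3 - <<'E'
from fork import *
w=save('wrist','w6');s=save('side','s6'); c=cam('wrist')
to(.588,.1705,.48,5.65);to(.588,.1705,.48,5.65)
for p,vv,a,b,ar in prongs(w,(200,120,460,260)):
    X=[onz('w',*(p+t*vv),.2275,c)[:2] for t in(a,b)]; X.sort(key=lambda k:k[0]); d=X[1]-X[0]; print(X[0].round(4),X[1].round(4),np.degrees(np.arctan2(d[1],d[0])).round(2),ar)
o=np.zeros((600,800,3),np.uint8); o[:300,:400]=cv2.resize(w,(400,300));o[300:,:400]=cv2.resize(w[100:250,220:420],(400,300),interpolation=2); o[300:,400:]=cv2.resize(s[100:250,200:400],(400,300),interpolation=2)
cv2.imwrite('pics/c6.png',o[:,:,::-1])
E
```

```text
t 8.6 tcp [0.5868 0.172  0.4809] yaw 5.8 tiltz [ 0.     0.001 -1.   ] F [ 0.8  0.2 -3.5] w 0.0252
shift [-0.0016  0.001   0.0009] len 0.002 spin 0.003
t 8.6 tcp [0.5868 0.172  0.4809] yaw 5.8 tiltz [ 0.     0.001 -1.   ] F [ 0.8  0.2 -3.5] w 0.0252
shift [-0.0016  0.001   0.0009] len 0.002 spin 0.003
[0.6299 0.1519] [0.669  0.1558] 5.67 270.0
[0.5279 0.1923] [0.6641 0.2055] 5.53 1091.0
```

View pics/c6.png

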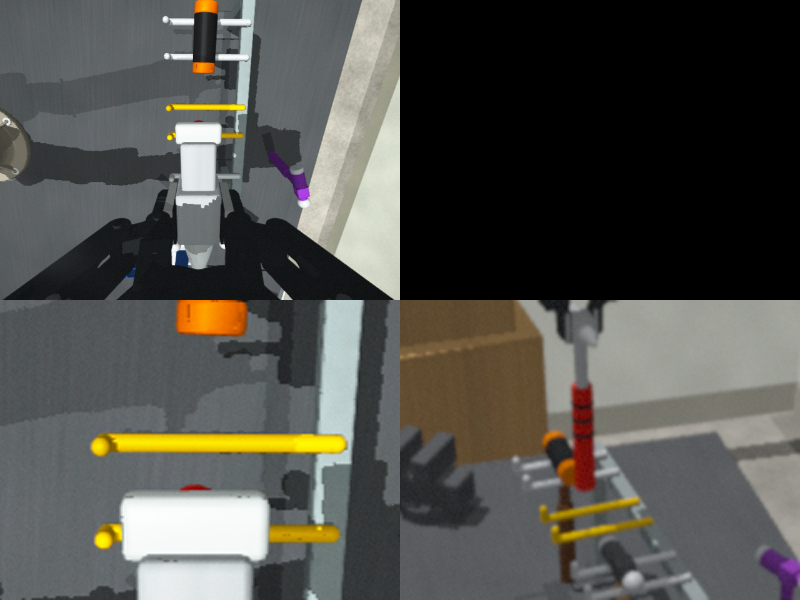

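play_rows(
  targets="1 0 0 0.01 0; 1 0 0 0.025 0; 1 0 0 0.04 0; 1 0 0 0.055 0; 1 0 0 0.07 0; 1 0 0 0.085 0; 1 0 0 0.1 0; 1 0 0 0.11 0",
)

```text
clock: 9.27
tcp_pos: [0.5864, 0.1721, 0.3682]
orientation: [-2.105, -2.33, 0.003]
contact_force: [-0.6, -0.6, -4.9]
grip_width: 0.0248
gripper_force: 79.7
```

play_rows(
  targets="1 0 0 0.015 0; 1 0 0 0.03 0; 1 0 0 0.045 0; 1 0 0 0.06 0; 1 0 0 0.075 0; 1 0 0 0.09 0; 1 0 0 0.1 0; 1 0 0 0.105 0",
)

```text
clock: 9.93
tcp_pos: [0.5866, 0.1721, 0.2637]
orientation: [-2.105, -2.33, 0.003]
contact_force: [-1.3, 0.6, -3.5]
grip_width: 0.0252
gripper_force: 79.7
```

play_rows(
  targets="1 0 0 0.005 0; 1 0 0 0.01 0; 1 0 0 0.015 0; 1 0 0 0.02 0; 1 0 0 0.02 0",
)

```text
clock: 10.35
tcp_pos: [0.5872, 0.1721, 0.2444]
orientation: [-2.106, -2.33, 0.002]
contact_force: [-1.2, -0.6, -4.2]
grip_width: 0.0246
gripper_force: 79.7
```

```bash
python3 - <<'E'
from fork import *
w=save('wrist','w7');s=save('side','s7')
to(.588,.1712,.228,5.65)
o=np.zeros((600,800,3),np.uint8); o[:300,:400]=cv2.resize(w,(400,300));o[:300,400:]=cv2.resize(s,(400,300)); o[300:,:400]=cv2.resize(w[100:325,170:470],(400,300),interpolation=2); o[300:,400:]=cv2.resize(s[170:260,230:350],(400,300),interpolation=2)
cv2.imwrite('pics/c7.png',o[:,:,::-1])
E
```

```text
t 10.45 tcp [0.5877 0.1722 0.2453] yaw 5.78 tiltz [ 0.  0. -1.] F [ 0.2  0.4 -4.7] w 0.0252
shift [-0.001   0.0002  0.0173] len 0.017 spin 0.002
```

View pics/c7.png

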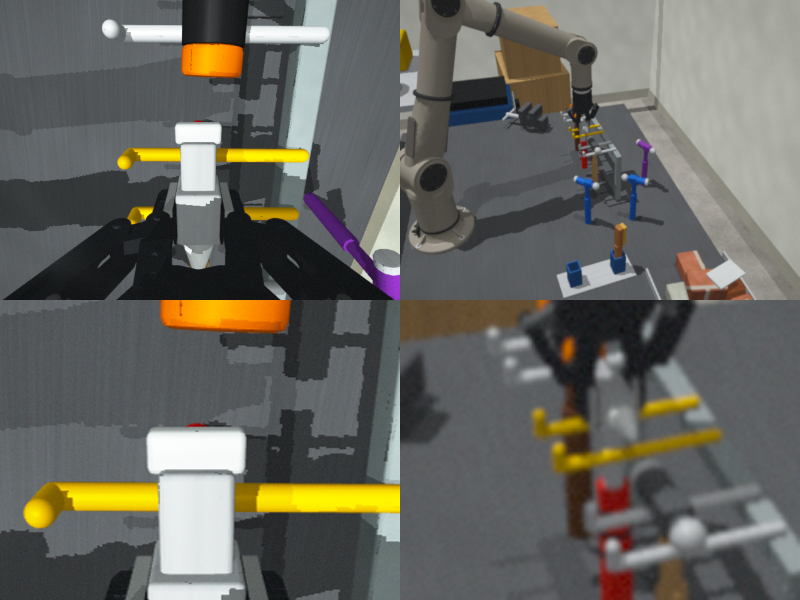

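play_rows(
  targets="1 0 0 0.004 0; 1 0 0 0.008 0; 1 0 0 0.011 0; 1 0 0 0.013 0; 1 0 0 0.013 0",
)

```text
clock: 10.87
tcp_pos: [0.5872, 0.1721, 0.2316]
orientation: [-2.106, -2.33, 0.002]
contact_force: [-0.6, -0.5, -3.4]
grip_width: 0.025
gripper_force: 79.8
```

play_rows(
  targets="1 0 0 0.001 0; 1 0 0 0.002 0; 1 0 0 0.003 0; 1 0 0 0.003 0",
)

```text
clock: 11.2
tcp_pos: [0.5875, 0.1722, 0.2292]
orientation: [-2.106, -2.331, 0.0]
contact_force: [0.1, -1.0, -4.4]
grip_width: 0.0247
gripper_force: 79.8
```

play_rows(
  targets="1 0 0 0.001 0; 1 0 0 0.002 0; 1 0 0 0.002 0; 1 0 0 0.002 0",
)

```text
clock: 11.53
tcp_pos: [0.5878, 0.1723, 0.2276]
orientation: [2.106, 2.331, 0.001]
contact_force: [-0.4, 0.9, -2.6]
grip_width: 0.0247
gripper_force: 80.2
```

play_rows(
  targets="1 0 0 0.001 0; 1 0 0 0.002 0; 1 0 0 0.002 0; 1 0 0 0.002 0",
)

```text
clock: 11.87
tcp_pos: [0.588, 0.1723, 0.2269]
orientation: [2.106, 2.33, 0.003]
contact_force: [-3.6, -0.4, 7.7]
grip_width: 0.0252
gripper_force: 81.8
```

play_rows(
  targets="1 0 0 -0.001 0; 0.35 0 0 -0.001 0; 0.2 0 0 -0.001 0; 0.1 0 0 -0.001 0; 0 0 0 -0.001 0; -0.1 0 0 -0.001 0; -0.2 0 0 -0.001 0; -0.2 0 0 -0.001 0",
  squeeze=20,
)

```text
clock: 12.53
tcp_pos: [0.5876, 0.1722, 0.2262]
orientation: [2.106, 2.331, -0.0]
contact_force: [0.1, 0.2, 0.3]
grip_width: 0.0513
gripper_force: 0.0
```

```bash
python3 - <<'E'
from fork import *
w=save('wrist','w8');s=save('side','s8')
to(.588,.1722,.4,5.65)
o=np.zeros((600,800,3),np.uint8); o[:300,:400]=cv2.resize(w,(400,300));o[:300,400:]=cv2.resize(s,(400,300)); o[300:,:400]=cv2.resize(w[100:325,170:470],(400,300),interpolation=2); o[300:,400:]=cv2.resize(s[170:260,230:350],(400,300),interpolation=2)
cv2.imwrite('pics/c8.png',o[:,:,::-1])
E
```

```text
t 12.63 tcp [0.5876 0.1722 0.2263] yaw 5.78 tiltz [-0. -0. -1.] F [0.1 0.3 0.8] w 0.0511
shift [-0.      0.0004 -0.1737] len 0.174 spin 0.002
```

View pics/c8.png

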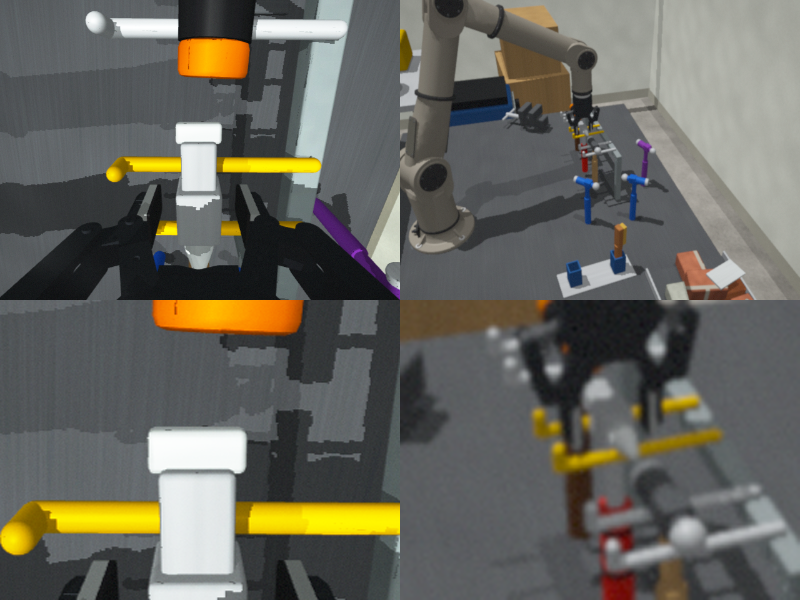

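play_rows(
  targets="-0.2 0 0 -0.006 0; -0.2 0 0 -0.015 0; -0.2 0 0 -0.03 0; -0.2 0 0 -0.055 0; -0.2 0 0 -0.085 0; -0.2 0 0 -0.12 0; -0.2 0 0 -0.15 0; -0.2 0 0 -0.16 0",
)

```text
clock: 13.3
tcp_pos: [0.5894, 0.1722, 0.3928]
orientation: [2.105, 2.328, 0.012]
contact_force: [1.1, -0.5, -0.4]
grip_width: 0.0516
gripper_force: 0.0
```

play_rows(
  targets="-0.2 0 0 -0.01 0; -0.2 0 0 -0.01 0; -0.2 0 0 -0.01 0; -0.2 0 0 -0.01 0; -0.2 0 0 -0.01 0; -0.2 0 0 -0.01 0; -0.2 0 0 -0.01 0; -0.2 0 0 -0.01 0",
)

```text
clock: 13.97
tcp_pos: [0.5875, 0.1722, 0.3958]
orientation: [-2.106, -2.33, 0.001]
contact_force: [0.5, -0.5, 0.6]
grip_width: 0.0509
gripper_force: 0.0
```

```bash
python3 - <<'E'
from fork import *
w=save('wrist','w9');s=save('side','s9')
to(.588,.1722,.4,5.65)
o=np.zeros((600,800,3),np.uint8); o[:300,:400]=cv2.resize(w,(400,300));o[:300,400:]=cv2.resize(s,(400,300)); o[300:,:400]=cv2.resize(w[100:325,170:470],(400,300),interpolation=2); o[300:,400:]=cv2.resize(s[170:260,230:350],(400,300),interpolation=2)
cv2.imwrite('pics/c9.png',o[:,:,::-1])
E
```

```text
t 14.07 tcp [0.5876 0.1722 0.3961] yaw 5.78 tiltz [-0. -0. -1.] F [ 0.2  0.7 -0.1] w 0.0514
shift [-0.      0.0004 -0.0039] len 0.004 spin 0.002
```

View pics/c9.png

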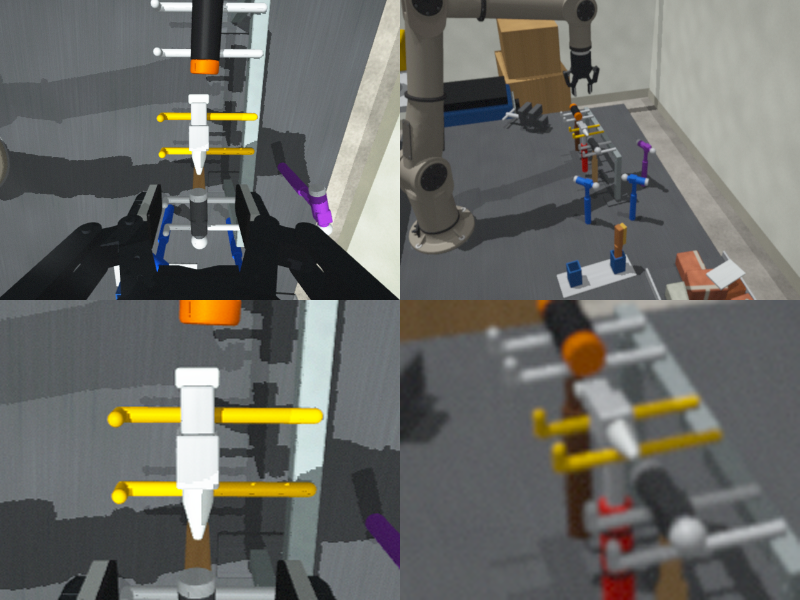

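The picture shows the chipping hammer lying square across both yellow prongs, behind the tips, with the mallet and the ball-peen still hanging and the gripper clear.

```bash
python3 -c "
from bench import r
print(r.hand_in())"
```

```text
the job is handed in; nothing more can be done
None
```

The chipping hammer hangs square on the middle yellow fork and is released, with the ball-peen hammer and mallet still in place; I handed the job in at about 14 s of the 42 s allowed, and no verdict came back.

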